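# Flag and turn the truffle dish for glazing

## Robot

A 6-joint arm with a two-finger parallel gripper is mounted at the origin on the work surface. World frame = base frame: x ahead of the robot, y to its left, z up, the work surface at z = 0. Lengths are in m, angles in rad, forces in N, time in s.
With the tool pointing down it reaches from about 0.35 to 0.775 m from the base axis. Payload 7.3 kg.
Tool frame: the origin (TCP) lies at the very end of the fingers, on their centre line; the grasp point (between the pads) lies 19 mm behind it; z points along the fingers, y is the direction in which the jaws open and shut (so a half turn about z gives the same grasp; the last joint's range is limited). The gripper opens to 92 mm and grips with 3 to 60 N. Pads are 19 mm wide; open, the fingers measure 130 mm over their backs; the gripper's body (75 mm by 190 mm) begins 47 mm behind the grasp point.
Start: joints at [1.043, 0.342, 1.524, -0, 1.275, -0.146], TCP at [0.196, 0.487, 0.227] pointing down, gripper open.
Joint ranges: [-2.53, 2.53], [-0.77, 2.02], [0.04, 2.7], [-1, 4.14], [0.28, 2.66], [-3.11, 3.11]. Speed limits (rad/s): [2.57, 2.57, 3.14, 3.14, 3.14, 3.14].

## Interface

Orientations are given as [roll, pitch, yaw] about the fixed x, y, z axes, in that order (R = Rz(yaw) Ry(pitch) Rx(roll)).
In Python, from cell import observe, read_camera, camera_info, hand_in gives the robot as it stands.
- The arm moves only by the tool jog_arm, never from a script. Its argument "rows" is one flat list of numbers, 5 for each row, row after row: the finger opening in mm, from 0 to 91.8, then the shift along the tool's x, y, z in mm, then the turn about the tool's z in degrees. In form: [gripper, tx, ty, tz, roll, gripper, tx, ty, tz, roll, ...]. A call has 1 to 20 rows; each row shifts and turns the commanded pose from where the row before left it, along the tool's axes as they then stand; what a row does not reach is not made up. A row lasts 1/10 s, in which the tool goes at most 50 mm and 8.59 degrees, less where a joint would pass 70% of its speed; a pose out of reach is approached as far as the arm can. A call with a gripper value outside its range is refused whole. The fingers move at their own pace and stop on an object; "grip_force" is the grip in N (left out, the last holds). Time passes only in rows, so rows that do not move let the fingers close. It gives the time, the measured TCP pose, the force and the opening at its end, in the units of the state.
- observe(): the state, without advancing time (a new reading comes with each control period).
- read_camera(name): name is "side" or "top"; returns (picture, depth): 400x640x3 uint8, red, green, blue; 400x640 float32, m along the optical axis (not along the pixel's ray), 0 where there is no reading.
- camera_info(name): a dict with "fx", "fy", "cx", "cy" (pixels), "extrinsics" (4x4, takes a point from camera to world coordinates). Camera axes: x right, y up, looking along -z (the intrinsics and any distortion apply to the point x, -y, -z); pixel columns grow to the right and rows downward; lengths in m; the calibration is good to about 2 mm. A picture is of the moment at which its call begins. camera_info takes no time and is no camera call.
- hand_in(): hands the job in, once; it reports no verdict.
The state is a dict: "time": time; "qpos": joint angles; "qvel": joint speeds; "joint_efforts": joint torques, N m; "tool_pos": TCP position; "tool_rot": TCP orientation; "contact_force": force on the tool from outside, world axes, zero at the start; "torque": the same for the moment, N m; "opening": finger opening in m.
Only numpy, scipy, OpenCV 4.12 (cv2) and the standard library are available. Lean on these libraries where they do the work, as an engineer would, in place of code of your own. Each camera call takes 0.05 s, during which the arm holds its last target. There are 200 camera calls.

## Task

The glazed side of the chocolate ball is done: stand the red marker pin upright, fully down, in the bore on the dish's rim. Then take the dish by its blue handle, lift it straight up clear of the round stand, and turn it a quarter turn (either way), kept level so that the ball stays in the middle. Finish holding it still and level about 8 cm above the stand and centred over it, so that I can brush the next side, and leave the other pins and everything else on the bench where they are.

Things in the scene. Friction and masses are not known exactly. Their poses are not given: they have to be found in the camera images.
- stand: Fixed round steel stand: drum 140 mm across, flat top 40 mm above the bench, foot 184 mm across and 6 mm thick. Origin on its axis, on the bench. It stands left or right of the middle, yaw within 0.5 rad of 0. The dish starts centred on it, axes parallel to the stand's; the stand's -x, marked by a yellow dash on the foot, is where the handle points at the start.
- dish: Loose white dish 164 mm across, 300 g, resting on the stand. Origin at the centre of its underside, z up; x runs from the blue handle (-x side) to the grey bore block (+x side). Its hollow is flat within 10 mm of the centre, then slopes 9 degrees to 28 mm and 17 degrees to 50 mm, 16 mm high there; tilt or sideways jerks over 1 m/s2 roll the ball away from the middle.
- dish_center (a point): Point on the dish's upper face at its centre, 6 mm above the underside, where the ball rests; axes as the dish.
- dish_handle (a point): Grip point in the blue handle, an upright tab 10 mm thick (dish's x), 36 mm wide (dish's y), its top 64 mm above the dish's underside. The point is mid thickness and width, 44 mm above the underside, 93 mm from the dish's centre to its -x. Pinch the broad faces from above, fingers closing along the dish's x, firmly: the balance point is some 70 mm from the tab. Axes as the dish.
- dish_bore (a point): Centre of the mouth of the bore, in the top face of a grey block 26 x 26 x 28 mm on the dish's rim, 67 mm from the dish's centre towards its +x, 34 mm above the underside. The bore is 12 mm wide, upright, 24 mm deep, mouth chamfered 1.5 mm. Axes as the dish.
- dish_bore_floor (a point): Centre of the bore's floor, 24 mm below its mouth, where the pin's foot must come to stand.
- ball: Loose chocolate-brown ball, 32 mm across, 22 g, lying in the middle of the dish. Its origin turns with it: use ball_center.
- ball_center (a point): Centre of the ball.
- rack: Fixed wooden rack for three marker pins, 44 x 134 x 34 mm. Origin at the centre of its underside, on the bench. Three bores 12 mm wide and 24 mm deep stand in a row along its y, 45 mm apart, the middle one at its centre; which pin is in which bore changes. Its yaw is within about 0.5 rad of 0.
- pin_red_mid (a point): Red marker pin: upright plastic rod 10 mm thick, 100 mm long, straight and plain, 15 g. Origin at its middle, 50 mm above its foot; z along it, upwards. It starts in the rack, foot 10 mm above the bench, 76 mm of it showing; pinch it there, fingers closing along the rack's x so as to pass beside the other pins.
- pin_red_tip (a point): Centre of the foot (lower end) of the red pin, 50 mm below its middle, slightly chamfered.
- pin_yellow_mid (a point): Yellow marker pin, same shape as the red one, to be left alone. Standing in the rack when the job starts. Origin at the middle of the pin, 50 mm above its foot; z along the pin, upwards.
- pin_green_mid (a point): Green marker pin, same shape as the red one, to be left alone. Standing in the rack when the job starts. Origin at the middle of the pin, 50 mm above its foot; z along the pin, upwards.
- shaker: Aluminium sugar shaker with a black lid, 60 mm across and 100 mm tall, standing near the middle of the bench beyond the stand and rack. Origin at the centre of its underside.
- jar: Amber glaze jar, 56 mm across and 75 mm tall, nearer the robot, between stand and rack. Origin at the centre of its underside.
- bowl: Small steel bowl, 120 mm across and 50 mm tall, at the right. Origin at the centre of its underside.
- brush: White pastry brush 200 mm long, lying at the right. Origin under its middle.
- rolling_pin: Wooden rolling pin 360 mm long and 48 mm thick, lying at the left. Origin under its middle.
- pin_red: The whole red pin; origin at the centre of its foot, z along the pin, upwards.
Things that resemble listed ones, but are neither listed nor needed, are in the scene too. Leave any pink look-alike of the dish alone.

How it is judged:
By the outcome, as a careful person would: the job done as asked, in the order asked, and still so for the second after the job is handed in, while the arm keeps its last pose, push and grip.
It also fails if it takes over 66 s, if anything falls off the work surface, if the arm or the gripper's body presses on something with over 40 N, if the wrist force passes 120 N, or if a joint passes its speed limit or range.

## Working session

There is one attempt and no reset: what is moved stays moved. The work goes in short steps, Python scripts to look and compute and a tool call to move; the robot and the scene stay as the last step left them, time stands still between calls to the robot, and variables do not carry over. Pictures are saved under pics/ and viewed, about 8 in all and at most 12, crops included, and the job is handed in when it is done.

Besides the shell and the picture viewer there is one more tool, called after ">>>" as a command line: name --argument value ..., lists and objects as JSON in quotes. jog_arm: Moves the arm, as the interface text tells. Its arguments: {"type":"object","properties":{"rows":{"type":"array","items":{"type":"number"}},"grip_force":{"type":"number"}},"required":["rows"]}

```bash
mkdir -p pics
python3 - <<'E'
from cell import *
import cv2,numpy as np
for n in("top","side"):
    p,d=read_camera(n); cv2.imwrite(f"pics/{n}0.png",p[:,:,::-1]); np.savez(f"{n}0.npz",p=p,d=d)
    print(n,camera_info(n), (d>0).mean())
s=observe();print(s)
E
```

```text
top {'fx': 454.2628420245099, 'fy': 454.2628420245099, 'cx': 322.00580052689514, 'cy': 201.25930495764143, 'extrinsics': array([[ 0.00859126,  0.99259428, -0.12117255,  0.35099637],
       [-0.99995227,  0.00796403, -0.00565974,  0.01937805],
       [-0.00465281,  0.12121539,  0.99261532,  1.30335543],
       [ 0.        ,  0.        ,  0.        ,  1.        ]])} 0.9958203125
side {'fx': 439.39235481689235, 'fy': 439.39235481689235, 'cx': 314.9301646328565, 'cy': 200.6226051242605, 'extrinsics': array([[ 0.87580261,  0.23578197, -0.42116108, -0.04045272],
       [-0.48265987,  0.43331152, -0.76110484, -0.97721645],
       [ 0.00303915,  0.86985516,  0.49329785,  0.71193291],
       [ 0.        ,  0.        ,  0.        ,  1.        ]])} 0.99621875
{'time': 0.1, 'qpos': array([ 1.04301588e+00,  3.42683849e-01,  1.52488840e+00, -6.13570408e-06,
        1.27543622e+00, -1.45980447e-01]), 'qvel': array([ 1.88551153e-03, -1.26223180e-03, -2.32488379e-03,  1.64958384e-03,
       -4.40204291e-05,  2.73539046e-04]), 'joint_efforts': array([ 2.09625352e-03, -4.32003343e+01, -2.44694996e+01,  7.20845629e-02,
        5.26345137e-02, -7.35633830e-05]), 'tool_pos': array([0.19539908, 0.4868951 , 0.22611004]), 'tool_rot': array([-3.14019105e+00, -2.00142132e-04,  2.75979431e+00]), 'contact_force': array([-0.48936599,  0.03281664,  0.31421676]), 'torque': array([ 0.00913061, -0.06465827,  0.02973037]), 'opening': 0.09193230119979989}
```

View pics/top0.png

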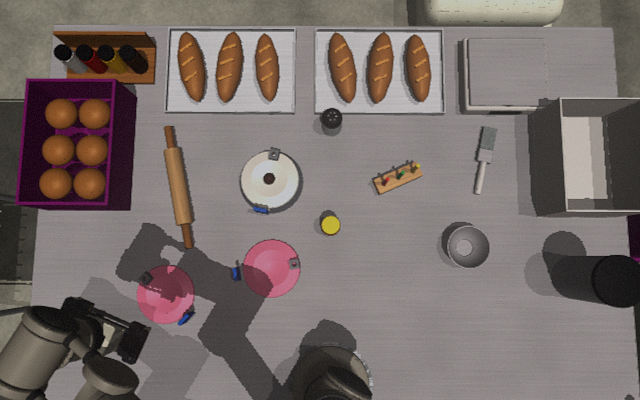

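View pics/side0.png

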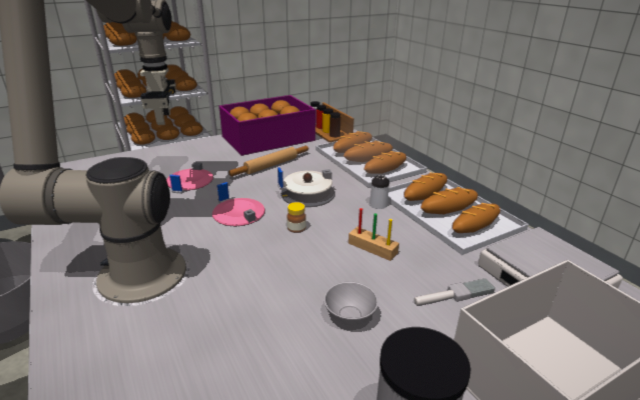

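The top view shows the white dish at (270,180), with its handle at (260,210) and bore block at (274,155). The rack is at (398,178), with the red pin in its left bore at about (385,182). The side view agrees: red is the leftmost pin, at (361,222).

```bash
cat > h.py <<'E'
import numpy as np,cv2
from cell import *
CI={n:camera_info(n) for n in("top","side")}
def ray(n,u,v):
    c=CI[n];E=c["extrinsics"]
    return E[:3,3],E[:3,:3]@np.array([(u-c["cx"])/c["fx"],-(v-c["cy"])/c["fy"],-1.])
def plane(n,u,v,z):
    o,r=ray(n,u,v);return o+r*(z-o[2])/r[2]
def depthpt(n,u,v,d):
    o,r=ray(n,u,v);return o+r*d
def proj(n,p):
    c=CI[n];E=c["extrinsics"];q=E[:3,:3].T@(np.asarray(p)-E[:3,3])
    return np.array([c["cx"]-c["fx"]*q[0]/q[2],c["cy"]+c["fy"]*q[1]/q[2]])
def tri(a,b):
    (o,r),(p,s)=a,b
    r=r/np.linalg.norm(r);s=s/np.linalg.norm(s)
    t=np.linalg.lstsq(np.c_[r,-s],p-o,rcond=None)[0]
    A,B=o+r*t[0],p+s*t[1];return (A+B)/2,np.linalg.norm(A-B)
def mask(p,lo,hi,box):
    h=cv2.cvtColor(np.ascontiguousarray(p),cv2.COLOR_RGB2HSV);m=cv2.inRange(h,lo,hi)
    k=np.zeros_like(m);x0,y0,x1,y1=box;k[y0:y1,x0:x1]=m[y0:y1,x0:x1];return k
def big(m):
    c=cv2.findContours(m,cv2.RETR_EXTERNAL,cv2.CHAIN_APPROX_NONE)[0];return max(c,key=cv2.contourArea) if c else None
E
python3 - <<'E'
from h import *
np.set_printoptions(precision=4,suppress=True)
T=np.load("top0.npz");S=np.load("side0.npz")
p,d=T["p"],T["d"]
def pts(n,m,d):
    v,u=np.nonzero(m&(d>0).astype(np.uint8)*255); return np.array([depthpt(n,a,b,d[b,a]) for a,b in zip(u,v)])
# dish white
m=mask(p,(0,0,150),(179,60,255),(230,140,310,215));c=big(m);e=cv2.fitEllipse(c);print("dish",e,plane("top",*e[0],.058))
P=pts("top",m,d);print("dish z pct",np.percentile(P[:,2],[5,50,95,99]),P.mean(0))
# blue
for n,q,dd,box in(("top",p,d,(230,195,310,220)),("side",S["p"],S["d"],(270,160,340,205))):
    m=mask(q,(100,100,40),(130,255,255),box);P=pts(n,m,dd);v,u=np.nonzero(m)
    print("blue",n,len(u),u.mean(),v.mean(),P.mean(0),P[:,2].min(),P[:,2].max(),cv2.minAreaRect(np.c_[u,v].astype(np.float32)))
    Q=P[P[:,2]>.09];print("hi",len(Q),Q.mean(0) if len(Q) else 0,Q.min(0) if len(Q) else 0,Q.max(0) if len(Q) else 0)
# block: height>.066 in window, not blue
for y0,y1,x0,x1 in((140,170,255,292),):
    k=np.zeros(d.shape,np.uint8);k[y0:y1,x0:x1]=255;v,u=np.nonzero(k);P=pts("top",k,d);Q=P[(P[:,2]>.068)];print("block",len(Q),Q.mean(0),Q.min(0),Q.max(0))
# rack wood top
k=np.zeros(d.shape,np.uint8);k[150:205,360:435]=255;P=pts("top",k,d);Q=P[(P[:,2]>.029)&(P[:,2]<.040)];
r=cv2.minAreaRect((Q[:,:2]*1000).astype(np.float32));print("rack",len(Q),Q.mean(0),r)
# ball
m=mask(p,(0,40,0),(20,255,110),(255,165,285,195));c=big(m);print("ball",cv2.minEnclosingCircle(c),plane("top",*cv2.minEnclosingCircle(c)[0],.062))
for nm,lo,hi in(("red",(0,150,60),(6,255,255)),("red2",(172,150,60),(179,255,255)),("green",(50,120,30),(85,255,255)),("yel",(22,180,90),(35,255,255))):
    for n,q,dd,box in(("top",p,d,(365,150,435,200)),("side",S["p"],S["d"],(340,200,405,255))):
        m=mask(q,lo,hi,box);v,u=np.nonzero(m)
        if len(u):
            P=pts(n,m,dd);print(nm,n,len(u),u.mean(),v.mean(),"u",u.min(),u.max(),"v",v.min(),v.max(),"z",P[:,2].min(),P[:,2].max(),P.mean(0))
for n,q,b in(("top",p,(225,135,430,225)),("side",S["p"],(260,155,410,265))):
    x0,y0,x1,y1=b;f=3.8;cv2.imwrite(f"pics/{n}0c.png",cv2.resize(q[y0:y1,x0:x1,::-1],None,fx=f,fy=f,interpolation=2))
a=cv2.imread("pics/top0c.png");b=cv2.imread("pics/side0c.png")
o=np.zeros((600,800,3),np.uint8);a=a[:300,:800];o[:a.shape[0],:a.shape[1]]=a;b=cv2.resize(b,(400,290));o[305:595,:400]=b;cv2.imwrite("pics/c1.png",o)
E
```

```text
dish ((269.27703857421875, 179.8312530517578), (52.32863235473633, 57.272518157958984), 96.81100463867188) [0.5618 0.1735 0.058 ]
dish z pct [0.0455 0.0522 0.058  0.0604] [0.5619 0.173  0.0512]
blue top 52 260.0 209.46153846153845 [0.4744 0.1911 0.1015] 0.007702859634277415 0.10866555705965242 ((260.1058654785156, 209.52352905273438), (14.9682035446167, 3.79628324508667), 12.528807640075684)
hi 50 [0.4742 0.1907 0.1038] [0.4676 0.1741 0.0919] [0.4809 0.2072 0.1087]
blue side 71 279.98591549295776 177.1267605633803 [0.4736 0.1841 0.0809] 0.00417242427957043 0.10658435108760456 ((279.9939270019531, 177.44512939453125), (19.215089797973633, 3.644240617752075), 83.6598129272461)
hi 28 [0.4724 0.1838 0.1003] [0.4667 0.1728 0.0901] [0.4789 0.2012 0.1066]
block 79 [0.6313 0.1608 0.0737] [0.6163 0.1464 0.0682] [0.6463 0.1742 0.0799]
rack 614 [ 0.5747 -0.1873  0.0345] ((576.13671875, -189.05079650878906), (44.38763427734375, 134.4228515625), 24.301189422607422)
ball ((268.6052551269531, 178.2105255126953), 5.452305316925049) [0.5657 0.175  0.062 ]
red top 10 387.1 179.0 u 386 388 v 177 181 z 0.03186036457399943 0.1122013145907077 [ 0.5606 -0.1487  0.0939]
red side 52 359.75 221.03846153846155 u 358 361 v 209 232 z 0.037297953286438035 0.11072830373373832 [ 0.5572 -0.1496  0.0735]
red2 top 1 386.0 179.0 u 386 386 v 179 179 z 0.1067490571136489 0.1067490571136489 [ 0.5583 -0.144   0.1067]
green top 8 402.125 172.125 u 401 403 v 171 173 z 0.10675368980367939 0.11267335188454153 [ 0.5766 -0.1866  0.1103]
green side 49 374.14285714285717 225.6734693877551 u 373 376 v 214 238 z 0.03562521677711705 0.11075198634995786 [ 0.5751 -0.1912  0.0766]
yel top 4 417.5 165.5 u 417 418 v 165 166 z 0.10832196122217108 0.11147429635171457 [ 0.5949 -0.228   0.1097]
yel side 62 388.9516129032258 232.03225806451613 u 387 391 v 219 244 z 0.03554664425293086 0.11231521157380009 [ 0.5937 -0.2315  0.0741]
```

View pics/c1.png

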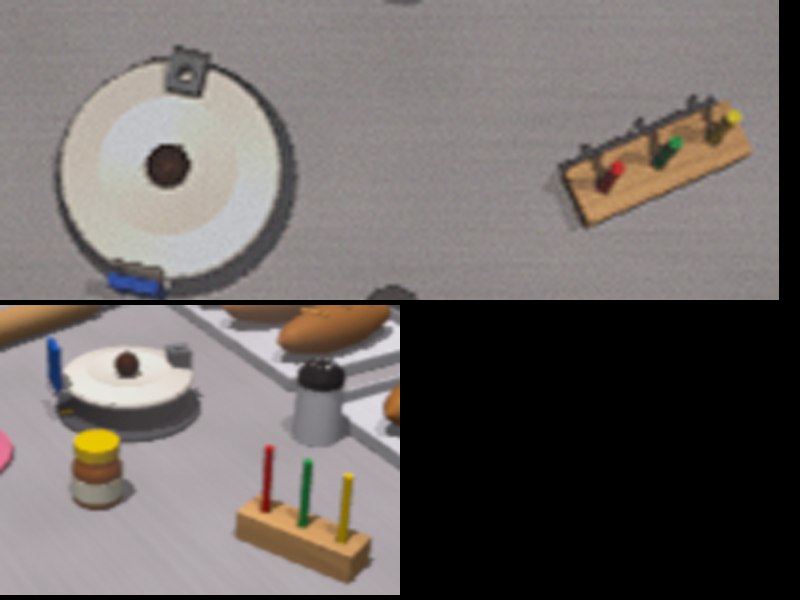

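The crop confirms the layout: the bore is visible in the block, and from left to right the pins are red, green and yellow.

- **Red pin:** about (0.558, -0.148), with the rack's yaw at 0.42.
- **Dish:** centre about (0.5655, 0.1735), yaw -0.188. The handle to block distance comes out at 160 mm, as it should.

Next I move above the red pin.

>>> jog_arm --rows '[80,-16,-11,0,0,80,-30,-24,0,0,80,-30,-24,0,0,80,-30,-24,0,0,80,-30,-24,0,0,80,-30,-24,0,0,80,-30,-24,0,0,80,-30,-24,0,0,80,-30,-24,0,0,80,-30,-24,0,0,80,-30,-24,0,0,80,-30,-24,0,0,80,-30,-24,0,0,80,-30,-24,0,0,80,-30,-24,0,0,80,-30,-24,0,0,80,-30,-24,0,0,80,-30,-24,0,0,80,-30,-24,0,0,80,-16,-11,0,0]'

```text
time: 2.1
tool_pos: [0.558, -0.15, 0.2259]
tool_rot: [-3.141, -0.001, 2.758]
contact_force: [-0.2, 0.4, -0.8]
opening: 0.0804
```

>>> jog_arm --rows '[60,0,0,0,4,60,0,0,0,8,60,0,0,0,8,60,0,0,0,8,60,0,0,0,8,60,0,0,0,6,60,0,0,0,2.1,60,0,0,0,0,60,0,0,0,0]'

```text
time: 3.0
tool_pos: [0.5571, -0.1472, 0.2264]
tool_rot: [-3.141, -0.001, 1.991]
contact_force: [-0.5, -0.0, 0.3]
opening: 0.0598
```

>>> jog_arm --rows '[60,0,0,10,0,60,0,0,20,0,60,0,0,25,0,60,0,0,25,0,60,0,0,25,0,60,0,0,25,0,60,0,0,20,0,60,0,0,10,0,60,0,0,0,0,60,0,0,0,0,40,0,0,0,0,20,0,0,0,0,4,0,0,0,0,4,0,0,0,0,4,0,0,0,0,4,0,0,0,0,4,0,0,0,0]' --grip_force 25

```text
time: 4.7
tool_pos: [0.5572, -0.1472, 0.0667]
tool_rot: [3.142, -0.0, 1.99]
contact_force: [-0.1, 0.4, 0.0]
opening: 0.0095
```

>>> jog_arm --rows '[4,0,0,-5,0,4,0,0,-10,0,4,0,0,-20,0,4,0,0,-25,0,4,0,0,-25,0,4,0,0,-25,0,4,0,0,-10,0,4,0,0,0,0,4,0,0,0,0]'

```text
time: 5.6
tool_pos: [0.5568, -0.147, 0.1859]
tool_rot: [-3.141, -0.001, 1.99]
contact_force: [-0.6, -0.5, -0.4]
opening: 0.0098
```

```bash
cat > go.py <<'E'
import sys,numpy as np
from cell import observe
x,y,z,yaw=map(float,sys.argv[1:5]);s=observe();p=s["tool_pos"];w=s["tool_rot"][2]
d=np.array([x,y])-p[:2]
print("tool",p.round(4),s["tool_rot"].round(4),"rel mm: tx %.1f ty %.1f tz %.1f roll %.2f"%(1e3*(d@[np.cos(w),np.sin(w)]),1e3*(d@[np.sin(w),-np.cos(w)]),1e3*(p[2]-z),np.degrees(w-yaw)),"t",s["time"],"q",s["qpos"].round(2))
E
python3 go.py 0.6314 0.1608 0.18 1.383
```

```text
tool [ 0.5568 -0.147   0.1859] [-3.1407e+00 -1.0000e-03  1.9901e+00] rel mm: tx 250.8 ty 193.5 tz 5.9 roll 34.79 t 5.6 q [-0.39  0.47  1.44  0.    1.23 -0.81]
```

>>> jog_arm --rows '[4,10,8,0,0,4,20,15,0,0,4,26,20,0,0,4,26,20,0,0,4,26,20,0,0,4,26,20,0,0,4,26,20,0,0,4,26,20,0,0,4,26,20,0,0,4,21,17,0,0,4,12,9,0,0,4,6,4.5,0,0]'

```text
time: 6.8
tool_pos: [0.6313, 0.1625, 0.1855]
tool_rot: [-3.14, -0.001, 1.992]
contact_force: [0.3, -0.2, -0.2]
opening: 0.0094
```

>>> jog_arm --rows '[4,0,0,0,3,4,0,0,0,8,4,0,0,0,8,4,0,0,0,8,4,0,0,0,6,4,0,0,0,1.8,4,0,0,0,0,4,0,0,0,0]'

```text
time: 7.6
tool_pos: [0.6317, 0.1602, 0.1865]
tool_rot: [-3.141, 0.0, 1.383]
contact_force: [-0.2, 0.1, 0.3]
opening: 0.0097
```

```bash
python3 go.py 0.6314 0.1608 0.18 1.383
cat > look.py <<'E'
import sys;from h import *
t=sys.argv[1]; o=np.zeros((600,800,3),np.uint8)
cu,cv,w=map(int,sys.argv[2:5]); su,sv,w2=map(int,sys.argv[5:8])
for i,(n,a,b,c) in enumerate((("top",cu,cv,w),("side",su,sv,w2))):
    p,d=read_camera(n);np.savez(f"{n}{t}.npz",p=p,d=d)
    k=p[max(b-c,0):b+c,max(a-c,0):a+c,::-1];o[:400,i*400:i*400+400]=cv2.resize(k,(400,400),interpolation=cv2.INTER_CUBIC)
cv2.imwrite(f"pics/{t}.png",o[:400])
E
python3 look.py a 270 170 45 310 175 45
```

```text
tool [0.6317 0.1602 0.1865] [-3.1411e+00  3.0000e-04  1.3830e+00] rel mm: tx 0.6 ty -0.4 tz 6.5 roll -0.00 t 7.6 q [ 0.13  0.61  1.2  -0.    1.34  0.32]
```

View pics/a.png

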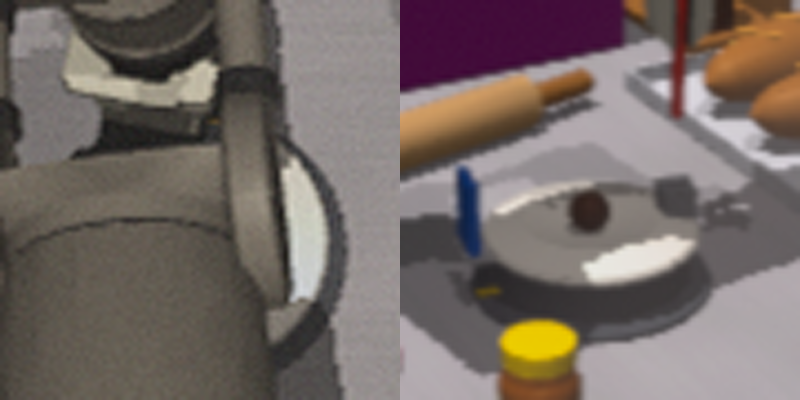

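The side view shows the upright red pin with its foot at about (327,156), directly over the bore block at about (327,171). The top view is blocked by the arm. I will compare with the expected projections.

Run:
```python
from h import *
S=np.load("sidea.npz")["p"]
m=mask(S,(0,120,50),(8,255,255),(318,125,335,162))|mask(S,(170,120,50),(179,255,255),(318,125,335,162))
v,u=np.nonzero(m)
for r in range(v.min(),v.max()+1):
    if r%4==0 or r>v.max()-3: print(r,u[v==r])
for z in (.130,.15,.18):print("pin exp",z,proj("side",(.6317,.1602,z)))
print("bore exp",proj("side",(.6314,.1608,.074)))
# block top in both initial views: corners / hole darkness, averaged
S0=np.load("side0.npz")["p"];T0=np.load("top0.npz")["p"]
print(cv2.cvtColor(S0,cv2.COLOR_RGB2GRAY)[163:186,314:338])
print(cv2.cvtColor(T0,cv2.COLOR_RGB2GRAY)[144:164,264:286]);print("top exp",proj("top",(.6314,.1608,.074)))
```

```text
128 [319 327 328 329]
132 [327 328 329]
136 [327 328 329]
140 [327 328 329]
144 [327 328]
148 [327]
152 [327]
153 [327]
154 [327]
155 [327]
pin exp 0.13 [326.53408925 156.20738939]
pin exp 0.15 [326.633103   150.53945301]
pin exp 0.18 [326.7842195  141.88895032]
bore exp [326.09559906 171.62077809]
[[168 167 168 166 165 165 165 166 167 166 166 167 166 164 163 163 163 163
  159 147 124 114 118 119]
 [168 167 167 166 165 165 164 165 165 165 165 165 165 164 163 163 162 162
  163 160 153 140 125 120]
 [167 167 166 165 165 164 164 164 165 164 164 164 164 163 163 163 162 161
  162 162 162 159 150 133]
 [165 165 166 166 165 165 164 164 164 164 164 164 163 163 162 163 162 162
  161 162 162 162 160 148]
 [164 164 165 165 165 164 164 164 164 163 163 164 163 163 162 161 162 162
  162 161 162 162 162 160]
 [164 163 163 163 164 165 164 164 164 163 161 161 161 161 161 160 161 162
  162 162 162 162 162 162]
 [164 164 163 163 163 163 163 163 161 158 155 150 148 146 143 144 154 160
  162 162 163 163 162 163]
 [168 167 166 164 163 162 162 152 138 131 129 124 125 126 125 126 143 157
  162 163 163 163 1
[... 2720 characters left out ...]
184 190 176]
 [180 182 182 166 122  95  98  99 102 102 106 105 106  77  91 158 189 185
  183 186 185 186]
 [184 180 183 168 124  64  68  80  82  93  95 103 100  72 111 171 186 183
  182 182 185 188]
 [178 182 179 171 148 126 106  97  80  67  61  71  78  51 138 191 188 183
  187 187 184 183]
 [185 183 181 187 189 187 191 183 159 138 120 109  98 101 154 191 188 182
  184 186 186 185]
 [191 194 194 196 197 197 198 196 197 202 198 195 189 190 190 187 187 182
  184 185 186 184]
 [193 195 198 193 196 193 192 192 192 194 193 195 194 191 186 182 183 187
  183 189 187 180]
 [194 192 193 195 195 195 193 194 192 192 192 190 191 195 194 182 185 187
  187 187 186 185]]
top exp [273.7632979  154.04824109]
```

Run:
```python
from h import *
S=np.load("sidea.npz")["p"].astype(float)
r=S[:,:,0]-.5*S[:,:,1]-.5*S[:,:,2]
for v in (134,138,142,146,149,151,153,155): 
    w=r[v,322:335]; w=np.clip(w-np.median(np.r_[w[:3],w[-3:]]),0,None);print(v,(w*np.arange(322,335)).sum()/w.sum(), "exp",[proj("side",(.6317,.1602,z))[0] for z in(.15,)],w.round(0))
c=np.array([.6314,.1608,.074])
for a,b in((1,1),(1,-1),(-1,-1),(-1,1)):
    e=np.array([np.cos(-.188),np.sin(-.188),0]);f=np.array([-e[1],e[0],0]);q=c+.013*(a*e+b*f);print("corner",proj("side",q),proj("top",q))
```

```text
134 328.0450819672131 exp [np.float64(326.6331029955329)] [ 0.  0.  0.  0.  1. 34. 55. 28.  0.  0.  0.  0.  2.]
138 330.902332361516 exp [np.float64(326.6331029955329)] [ 0.  0.  0.  0.  0. 29. 37. 11.  0.  0.  9. 35. 51.]
142 327.95360824742266 exp [np.float64(326.6331029955329)] [ 0.  0.  0.  6. 24. 58. 54. 23. 14.  8.  1.  0.  6.]
146 329.46276595744683 exp [np.float64(326.6331029955329)] [ 0.  0.  0. 12. 42. 65. 49. 10.  0.  0.  3. 30. 71.]
149 328.4229299363057 exp [np.float64(326.6331029955329)] [ 0.  0.  0. 11. 36. 59. 38. 10.  0.  0.  1. 11. 30.]
151 327.0967741935484 exp [np.float64(326.6331029955329)] [ 0.  0.  0. 12. 36. 58. 36. 10.  0.  0.  0.  0.  3.]
153 326.89020771513356 exp [np.float64(326.6331029955329)] [ 0.  0.  2. 14. 44. 60. 36. 10.  0.  0.  0.  0.  0.]
155 326.70440251572325 exp [np.float64(326.6331029955329)] [ 4.  0.  2. 14. 42. 58. 33.  7.  0.  0.  0.  0.  0.]
corner [328.46150708 169.50330466] [270.1462673  148.63706285]
corner [331.09619341 172.72851296] [279.33666459 150.42404489]
corner [323.68309939 173.77995077] [277.39129902 159.47583154]
corner [321.14405069 170.52390791] [268.17955643 157.67918371]
```

The foot sits over the bore within about 1 mm in both views, which is inside the chamfer's capture range. I descend slowly and watch the force.

>>> jog_arm --rows '[4,0,0,8,0,4,0,0,14,0,4,0,0,14,0,4,0,0,10,0,4,0,0,5,0,4,0,0,3,0,4,0,0,2,0,4,0,0,2,0,4,0,0,2,0,4,0,0,2,0,4,0,0,0,0]'

```text
time: 8.8
tool_pos: [0.6319, 0.161, 0.1247]
tool_rot: [3.141, -0.0, 1.383]
contact_force: [-0.5, 0.1, 0.0]
opening: 0.0095
```

Foot at 0.068, which is 6 mm below the mouth, with no force, so it has entered. I carry on down.

>>> jog_arm --rows '[4,0,0,2,0,4,0,0,3,0,4,0,0,3,0,4,0,0,3,0,4,0,0,2,0,4,0,0,1.5,0,4,0,0,1,0,4,0,0,0,0]'

```text
time: 9.6
tool_pos: [0.6318, 0.1607, 0.1091]
tool_rot: [-3.141, 0.0, 1.383]
contact_force: [1.1, 0.1, -0.6]
opening: 0.0096
```

>>> jog_arm --rows '[4,0,0,1,0,4,0,0,0.7,0,4,0,0,0.7,0,4,0,0,0,0]'

```text
time: 10.0
tool_pos: [0.6317, 0.1608, 0.1067]
tool_rot: [-3.141, 0.0, 1.383]
contact_force: [0.8, -0.5, -0.7]
opening: 0.0096
```

>>> jog_arm --rows '[4,0,0,0.8,0,4,0,0,0,0,14,0,0,0,0,24,0,0,0,0,40,0,0,0,0,50,0,0,0,0,50,0,0,0,0]'

```text
time: 10.7
tool_pos: [0.6317, 0.1608, 0.1058]
tool_rot: [-3.141, 0.0, 1.383]
contact_force: [0.6, 0.7, -0.7]
opening: 0.0416
```

>>> jog_arm --rows '[50,0,0,-5,0,50,0,0,-15,0,50,0,0,-25,0,50,0,0,-25,0,50,0,0,-20,0,50,0,0,-5,0,50,0,0,0,0,50,0,0,0,0]'

```text
time: 11.5
tool_pos: [0.6312, 0.1607, 0.1998]
tool_rot: [-3.14, 0.001, 1.383]
contact_force: [-0.1, -0.0, -1.2]
opening: 0.05
```

```bash
python3 go.py 0.4742 0.1907 0.20 1.383
```

```text
tool [0.6312 0.1607 0.1998] [-3.1397e+00  5.0000e-04  1.3827e+00] rel mm: tx 0.1 ty -159.9 tz -0.2 roll -0.01 t 11.5 q [0.13 0.6  1.18 0.   1.37 0.32]
```

>>> jog_arm --rows '[50,0,-8,0,0,50,0,-20,0,0,50,0,-30,0,0,50,0,-35,0,0,50,0,-35,0,0,50,0,-20,0,0,50,0,-9,0,0,50,0,-3,0,0,50,0,0,0,0,50,0,0,0,0]'

```text
time: 12.5
tool_pos: [0.4755, 0.1906, 0.2008]
tool_rot: [3.141, -0.0, 1.382]
contact_force: [0.5, 0.4, -0.0]
opening: 0.0497
```

```bash
python3 go.py 0.4742 0.1907 0.065 1.383; python3 look.py b 270 170 45 310 165 45
python3 - <<'E'
from h import *
S=np.load("sideb.npz");p=S["p"]
m=mask(p,(100,100,40),(130,255,255),(265,160,300,205));v,u=np.nonzero(m);print("blue",u.mean(),v.mean(),cv2.minAreaRect(np.c_[u,v].astype(np.float32)))
r=p.astype(float);r=r[:,:,0]-.5*r[:,:,1]-.5*r[:,:,2]
for row in range(145,174,3):
    w=r[row,321:333]; w=np.clip(w-15,0,None);print(row,w.round(0),(w*np.arange(321,333)).sum()/max(w.sum(),1))
print("exp top/mouth",proj("side",(.6314,.1608,.15)),proj("side",(.6314,.1608,.074)))
e=np.array([np.cos(-.188),np.sin(-.188)]);f=np.array([-e[1],e[0]]);c=np.array([.4742,.1907])
for b in(-1,1):
  for z in(.104,.07): print("handle exp",proj("side",np.r_[c-.005*e+b*.018*f,z]),proj("side",np.r_[c+.005*e+b*.018*f,z]))
E
```

```text
tool [0.4755 0.1906 0.2008] [ 3.1414 -0.      1.3823] rel mm: tx -0.1 ty -1.3 tz 135.8 roll -0.04 t 12.5 q [ 0.23  0.34  1.6  -0.    1.2   0.42]
blue 279.94117647058823 177.33823529411765 ((279.9389953613281, 177.45123291015625), (19.215089797973633, 3.533808946609497), 83.6598129272461)
145 [0. 0. 0. 0. 0. 0. 0. 0. 0. 0. 0. 0.] 0.0
148 [0. 0. 0. 0. 0. 0. 0. 0. 0. 0. 0. 0.] 0.0
151 [ 0.  0.  0.  0.  0. 24. 49. 29.  0.  0.  0.  0.] 327.0541871921182
154 [ 0.  0.  0.  0.  3. 45. 58. 23.  0.  0.  0.  0.] 326.7837837837838
157 [ 0.  0.  0.  0.  3. 36. 54. 30.  0.  0.  0.  0.] 326.905737704918
160 [ 0.  0.  0.  0.  6. 46. 56. 19.  0.  0.  0.  0.] 326.6875
163 [ 0.  0.  0.  0.  6. 40. 48. 17.  0.  0.  0.  0.] 326.69545454545454
166 [ 0.  0.  0.  0.  6. 44. 52. 14.  0.  0.  0.  0.] 326.6266094420601
169 [ 0.  0.  0.  0.  5. 34. 43. 16.  0.  0.  0.  0.] 326.7040816326531
172 [0. 0. 0. 0. 0. 6. 8. 0. 0. 0. 0. 0.] 326.5357142857143
exp top/mouth [326.46023843 150.49275005] [326.09559906 171.62077809]
handle exp [278.88097304 172.3500091 ] [281.95176006 171.92964571]
handle exp [279.27868494 181.92923564] [282.31214714 181.49541642]
handle exp [276.1759525  167.70659368] [279.18764899 167.30389309]
handle exp [276.59702129 177.14157841] [279.57280972 176.72576656]
```

View pics/b.png

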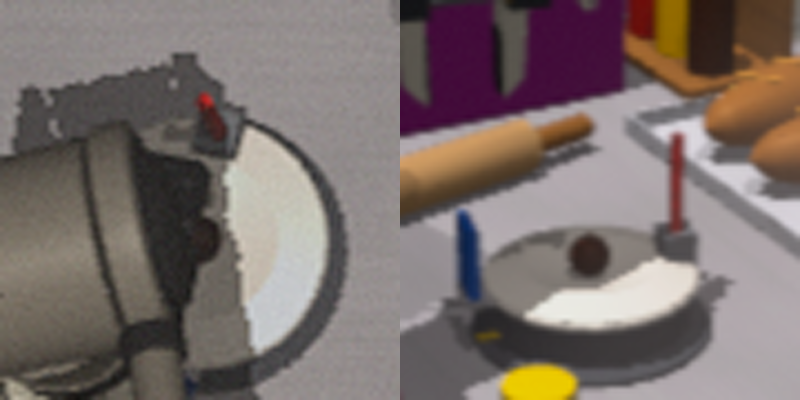

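The red pin stands upright in the block with its top at row 150, matching the expected fully-down height. The ball is still central and the handle sits at (280,177). I descend on the handle.

>>> jog_arm --rows '[50,0,-1,10,0,50,0,0,20,0,50,0,0,25,0,50,0,0,25,0,50,0,0,20,0,50,0,0,15,0,50,0,0,10,0,50,0,0,6,0,50,0,0,4,0,50,0,0,0,0]'

```text
time: 13.6
tool_pos: [0.4737, 0.1909, 0.0659]
tool_rot: [-3.141, -0.0, 1.383]
contact_force: [-1.2, 0.9, 0.4]
opening: 0.0501
```

>>> jog_arm --rows '[40,0,0,0,0,30,0,0,0,0,22,0,0,0,0,16,0,0,0,0,13,0,0,0,0,11.5,0,0,0,0,10.5,0,0,0,0,10,0,0,0,0,9.5,0,0,0,0,9.5,0,0,0,0]' --grip_force 10

```text
time: 14.6
tool_pos: [0.4739, 0.1909, 0.0661]
tool_rot: [3.141, -0.0, 1.383]
contact_force: [1.2, -1.1, 0.1]
opening: 0.0102
```

>>> jog_arm --rows '[5,0,0,0,0,5,0,0,0,0,5,0,0,0,0]' --grip_force 58

```text
time: 14.9
tool_pos: [0.4738, 0.1909, 0.0661]
tool_rot: [3.141, -0.0, 1.383]
contact_force: [1.6, -1.3, -0.1]
opening: 0.0098
```

>>> jog_arm --rows '[5,0,0,-0.5,0,5,0,0,-1,0,5,0,0,-1.5,0,5,0,0,-2,0,5,0,0,-2,0,5,0,0,-2,0,5,0,0,-1.5,0,5,0,0,-1,0,5,0,0,-0.5,0,5,0,0,0,0]'

```text
time: 15.9
tool_pos: [0.4737, 0.1909, 0.0781]
tool_rot: [3.142, -0.0, 1.383]
contact_force: [0.2, -0.1, -4.2]
opening: 0.0096
```

```bash
python3 go.py 0.4742 0.1907 0.065 1.383; python3 -c "
from cell import *;s=observe();print(s['torque'],s['contact_force'])"; python3 look.py c 270 170 45 310 165 45
```

```text
tool [0.4737 0.1909 0.0781] [ 3.1415e+00 -1.0000e-04  1.3827e+00] rel mm: tx -0.1 ty 0.6 tz 13.1 roll -0.02 t 15.9 q [0.23 0.49 1.76 0.   0.9  0.42]
[ 0.00715272  0.32405938 -0.02588857] [ 0.2480356  -0.05657971 -4.23762449]
```

View pics/c.png

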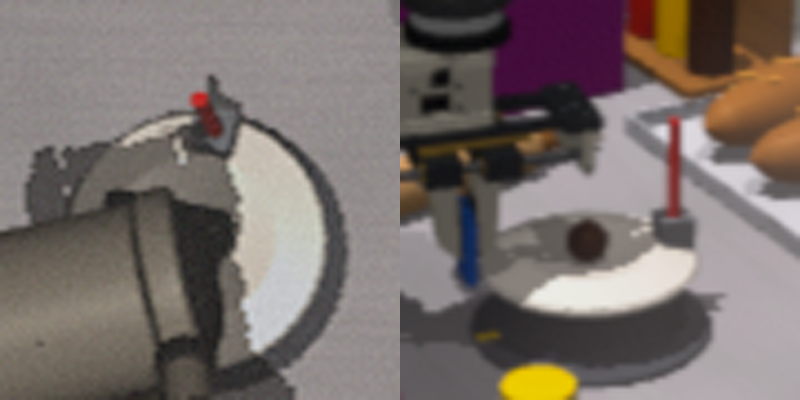

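The dish has left the stand level, with the pin top risen about 3.5 px (12 mm) and the ball central at (307,174). I lift the rest.

>>> jog_arm --rows '[5,0,0,-1,0,5,0,0,-2,0,5,0,0,-3,0,5,0,0,-4,0,5,0,0,-5,0,5,0,0,-6,0,5,0,0,-6,0,5,0,0,-6,0,5,0,0,-6,0,5,0,0,-6,0,5,0,0,-6,0,5,0,0,-5,0,5,0,0,-4,0,5,0,0,-3,0,5,0,0,-2,0,5,0,0,-1,0,5,0,0,-1,0,5,0,0,-1,0,5,0,0,0,0,5,0,0,0,0]'

```text
time: 18.0
tool_pos: [0.4736, 0.1909, 0.1459]
tool_rot: [-3.142, -0.0, 1.383]
contact_force: [-0.2, -0.7, -4.3]
opening: 0.0094
```

```bash
python3 look.py d 270 170 45 310 155 45
python3 - <<'E'
from h import *
s=observe();print(s["tool_pos"],s["tool_rot"],s["time"])
p,d=(lambda z:(z["p"],z["d"]))(np.load("sided.npz"))
m=mask(p,(0,0,0),(179,120,75),(295,130,320,170)) ;c=big(m);print("ball",cv2.minEnclosingCircle(c));
B=plane("side",*cv2.minEnclosingCircle(c)[0],.142);print(B)
v=np.array([np.cos(-.188),np.sin(-.188)]);print("expect centre",s["tool_pos"][:2]+.093*v, "stand .5655 .1735")
r=p.astype(float);r=r[:,:,0]-.5*r[:,:,1]-.5*r[:,:,2]
for row in range(118,152,4):
    w=np.clip(r[row,318:334]-15,0,None);print(row,w.round(0))
for z in(.23,.19,.154):print(proj("side",(.6314,.1608,z)))
E
```

```text
[0.47358264 0.19091078 0.14592425] [-3.14141527e+00  1.13111333e-06  1.38275789e+00] 18.1
ball ((306.3983154296875, 154.85592651367188), 4.893161296844482)
[0.56621665 0.17694592 0.142     ]
expect centre [0.56494398 0.17352959] stand .5655 .1735
118 [78. 82. 80. 78. 70. 72. 76. 79. 80. 79. 76. 54. 21.  6.  6.  4.]
122 [76. 76. 76. 69. 65. 70. 77. 78. 79. 79. 74. 53. 18.  6.  8.  6.]
126 [ 75.  76.  64.  58.  62.  71.  78.  93. 114. 120.  92.  48.  13.   8.
   7.   6.]
130 [69. 68. 66. 58. 58. 72. 77. 82. 87. 84. 66. 36. 10.  6.  5.  6.]
134 [14. 31. 52. 62. 66. 68. 68. 72. 84. 80. 59. 34. 10.  5.  6.  4.]
138 [ 0.  0.  0.  0.  0.  8. 23. 58. 84. 78. 60. 64. 66. 66. 63. 59.]
142 [ 0.  0.  0.  0.  0.  0.  0. 16. 68. 69. 30.  8.  4.  0.  0.  0.]
146 [ 0.  0.  0.  0.  0.  0.  0. 30. 74. 58.  7.  0.  0.  0.  0. 20.]
150 [0. 0. 0. 0. 0. 0. 0. 0. 0. 0. 0. 0. 0. 0. 0. 0.]
[326.86536768 127.01864594]
[326.65996141 138.9203492 ]
[326.47996171 149.34993852]
```

View pics/d.png

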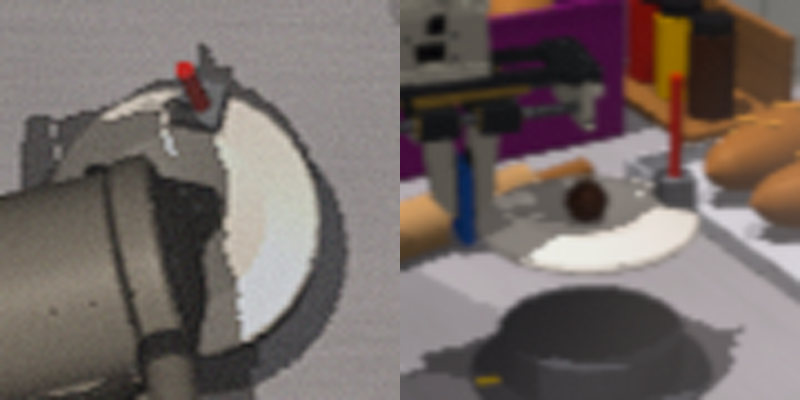

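The dish is about 8 cm above the stand, level, with the pin upright and the ball central at (306,155). I turn it about the dish's centre, with tool x as the tangent at radius 93 mm, in two halves.

>>> jog_arm --rows '[5,-0.81,0,0,-0.5,5,-1.62,0.01,0,-1,5,-3.25,0.06,0,-2,5,-4.87,0.13,0,-3,5,-4.87,0.13,0,-3,5,-4.87,0.13,0,-3,5,-4.87,0.13,0,-3,5,-4.87,0.13,0,-3,5,-4.87,0.13,0,-3,5,-4.87,0.13,0,-3,5,-4.87,0.13,0,-3,5,-4.87,0.13,0,-3,5,-4.87,0.13,0,-3,5,-4.87,0.13,0,-3,5,-4.87,0.13,0,-3,5,-4.87,0.13,0,-3,5,-3.25,0.06,0,-2,5,-1.62,0.01,0,-1,5,-0.81,0,0,-0.5]'

```text
time: 20.0
tool_pos: [0.4891, 0.1197, 0.146]
tool_rot: [3.142, 0.0, 2.186]
contact_force: [-0.6, -1.2, -4.0]
opening: 0.0095
```

>>> jog_arm --rows '[5,-0.81,0,0,-0.5,5,-1.62,0.01,0,-1,5,-3.25,0.06,0,-2,5,-4.87,0.13,0,-3,5,-4.87,0.13,0,-3,5,-4.87,0.13,0,-3,5,-4.87,0.13,0,-3,5,-4.87,0.13,0,-3,5,-4.87,0.13,0,-3,5,-4.87,0.13,0,-3,5,-4.87,0.13,0,-3,5,-4.87,0.13,0,-3,5,-4.87,0.13,0,-3,5,-4.87,0.13,0,-3,5,-4.87,0.13,0,-3,5,-3.25,0.06,0,-2,5,-2.43,0.03,0,-1.5,5,-1.62,0.01,0,-1,5,0,0,0,0,5,0,0,0,0]'

```text
time: 22.0
tool_pos: [0.5476, 0.0822, 0.146]
tool_rot: [3.142, -0.0, 2.953]
contact_force: [-0.6, -0.2, -3.8]
opening: 0.0097
```

```bash
python3 look.py e 265 175 50 315 160 50
python3 - <<'E'
from h import *
s=observe();P=s["tool_pos"];y=s["tool_rot"][2];print(P,s["tool_rot"],s["time"],s["contact_force"])
print("centre by tool",P[:2]+.093*np.array([np.sin(y),-np.cos(y)]),"dish yaw",y-np.pi/2)
for n in("top","side"):
    z=np.load(n+"e.npz");p=z["p"]
    m=mask(p,(0,0,0),(25,255,75),(296,135,322,172) if n=="side" else (258,165,285,190));c=big(m)
    if c is not None:(u,v),r=cv2.minEnclosingCircle(c);print(n,"ball",u,v,r,plane(n,u,v,.142))
    m=mask(p,(0,0,150),(179,60,255),(225,130,320,225) if n=="top" else (280,140,350,190));c=big(m);print("white bbox",cv2.boundingRect(c))
    c0=np.r_[P[:2]+.093*np.array([np.sin(y),-np.cos(y)]),.142];print("exp centre px",proj(n,c0),"stand",proj(n,(.5655,.1735,.04)))
E
```

```text
[0.54756532 0.08220693 0.14604598] [ 3.14151850e+00 -4.51632619e-06  2.95336378e+00] 22.1 [ 0.73665777  0.76952304 -3.80983931]
centre by tool [0.56496742 0.17356429] dish yaw 1.3825674554345624
top ball 271.0 177.0 16.40131950378418 [0.55509687 0.1588443  0.142     ]
white bbox (229, 130, 29, 71)
exp centre px [265.41949206 173.20810915] stand [270.08787188 179.62433304]
side ball 308.0 151.5 8.732224464416504 [0.58359382 0.19856699 0.142     ]
white bbox (280, 151, 29, 36)
exp centre px [306.54703244 155.30308923] stand [306.89278222 183.49522803]
```

View pics/e.png

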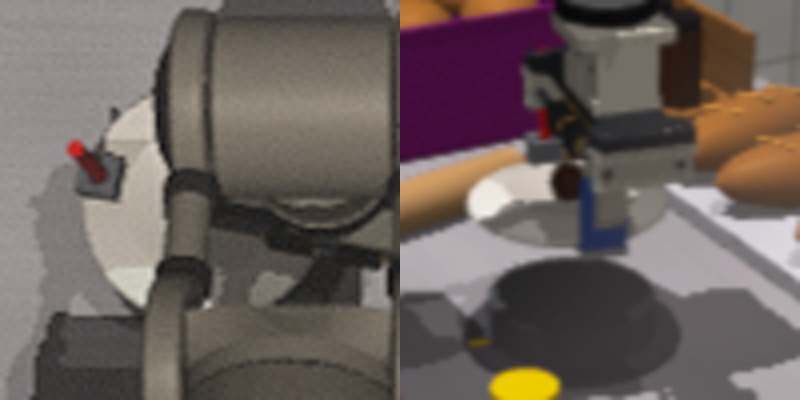

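The turn is done. The side view shows the ball at about (307,155), where the dish centre projects (306.5,155.3). The dish is level above the stand and the red pin is in its block. I hand in.

>>> jog_arm --rows '[5,0,0,0,0,5,0,0,0,0,5,0,0,0,0,5,0,0,0,0,5,0,0,0,0]'

```text
time: 22.6
tool_pos: [0.5477, 0.0822, 0.146]
tool_rot: [3.141, 0.0, 2.954]
contact_force: [-1.0, -0.6, -3.2]
opening: 0.0096
```

```bash
python3 -c "
from cell import *
s=observe();print(s['time'],s['tool_pos'],s['tool_rot'],s['opening']);print(hand_in())"
```

```text
22.6 [0.54770386 0.08216365 0.14602938] [3.14148202e+00 8.92673356e-05 2.95352047e+00] 0.009590874136984374
the job is handed in; nothing more can be done
None
```

The red pin is in the dish's bore. I then lifted the dish 80 mm straight up by its handle, turned it 90° about its own centre, and handed it in held still at 22.6 s.

**Checks that agreed:**
- After I let go of the pin, its top was at the height expected for fully down (row 150 in the side view), and it stood upright.
- By the arm's own reading, the dish is within about 1 mm of the measured stand axis, and the tool is vertical.
- The ball was at about (307,155) in the last side picture, read by eye. The dish centre was expected at (306.5,155.3).

**Checks that failed or were not made:**
- In the last pictures the arm hid much of the dish, so the automatic ball search picked up the gripper and gave useless positions.
- An earlier automatic fix on the ball, after the lift, was about 3–4 mm off the expected centre. I put that down to camera calibration and dark-mask bias.
- I judged that the dish was level and the pin upright after the turn from the tool's orientation and the picture. I did not measure the tilt.
- I did not check the other pins and the rest of the bench afterwards. Contact forces stayed low at every reading.

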